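Unclip the guard and clamp the box frame down

ROBOT

A 7-joint arm with a two-finger parallel gripper is mounted at the origin on the work surface. World frame = base frame: x ahead of the robot, y to its left, z up, the work surface at z = 0. Lengths are in m, angles in rad, forces in N, time in s.
With the tool pointing down it reaches from about 0.4 to 0.85 m from the base axis. Payload 4.5 kg.
Tool frame: the origin (TCP) lies at the very end of the fingers, on their centre line; the grasp point (between the pads) lies 19 mm behind it (tcp_to_grasp is the z of the grasp point in the tool frame, in m); z points along the fingers, y is the line along which they close (so a half turn about z gives the same grasp; the last joint's range is limited). The gripper opens to 88 mm and grips with 3 to 60 N. Pads are 18 mm wide; open, the fingers measure 123 mm over their backs; the gripper's body (75 mm by 187 mm) begins 45 mm behind the grasp point.
Start: joints at [1.201, 0.689, -0.195, 1.565, 0.157, 0.902, -0.215], TCP at [0.246, -0.575, 0.239] pointing down, gripper open.
Joint ranges: [-3.01, 3.01], [-0.46, 2.08], [-1.47, 1.51], [0.13, 2.56], [-1, 4.14], [0.04, 2.09], [-2.66, 2.66]. Speed limits (rad/s): [2.57, 2.57, 3.14, 3.14, 3.14, 3.14, 3.14].

INTERFACE

Orientations are given as a unit quaternion [x, y, z, w].
In Python, from plant import * gives the robot as it stands. The module is installed in compiled form; this text tells all that it offers.
- The arm moves only by the shell command python3 -m jog 'ROWS' [OPENING] [FORCE]. ROWS is JSON, a list that holds one entry, the list of rows, each a list of 6 numbers: the shift along the tool's x, y, z in m, then the turn, a rotation vector about the tool's x, y, z in rad. In form: [[[dx, dy, dz, ax, ay, az], ...]]. A call has 1 to 12 rows; each row shifts and turns the commanded pose from where the row before left it, along the tool's axes as they then stand; what a row does not reach is not made up. A row lasts 1/8 s, in which the tool goes at most 62.5 mm and 10.7 degrees, less where a joint would pass 70% of its speed; a pose out of reach is approached as far as the arm can. A call with a gripper value outside its range is refused whole. OPENING is the finger opening in m, from 0 to 0.0881, set as the call begins (- or left out, the last holds). The fingers move at their own pace and stop on an object; FORCE is the grip in N (left out, the last holds). Time passes only in rows, so rows that do not move let the fingers close. It gives the time, the measured TCP pose, the force, the opening and the grip force at its end, in the units of the state.
- get_state(): the state, without advancing time (a new reading comes with each control period).
- snapshot(name): name is "scene" or "top" or "wrist"; returns a dict with "frame" (400x640x3 uint8, red, green, blue), "mtx" (3x3 intrinsics, pixels), "xyz" and "orientation" of the camera in the world; the wrist camera has in their place "mount" (4x4, takes a point from camera to tool coordinates, whose origin is the TCP and whose axes are the flange's). Camera axes: x right, y down, z forward; pixel columns grow to the right and rows downward; lengths in m; the calibration is good to about 2 mm. A picture is of the moment at which its call begins: read the wrist's pose just before it. There is no depth.
- finish_job(): hands the job in; it is judged then, once.
The state is a dict: "clock": time; "q": joint angles; "qd": joint speeds; "joint_torque": joint torques, N m; "tool_pos": TCP position; "eef_rot": TCP orientation; "contact_force": force on the tool from outside, world axes, zero at the start; "moment": the same for the moment, N m; "opening": opening from 0.0 (shut) to 1.0 (fully open); "finger_force": force on a finger pad.
Only numpy, scipy, OpenCV 4.12 (cv2) and the standard library are available. Lean on these libraries where they do the work, as an engineer would, in place of code of your own. Each camera call takes 0.05 s, during which the arm holds its last target. There are 200 camera calls.

TASK

The bench clamp has to hold the wooden box frame down so that it can be stapled. Unclip the black guard that sits on the clamp under the raised lever, by pressing its two side tabs together, and put it in the plywood tray; then squeeze the release button in the lever's grip and swing the lever fully down, and let go so that it stays locked there. Leave the stapler, the glue bottle and the box of staples where they are.

Things in the scene. Friction and masses are not known exactly. Their poses are not given: they have to be found in the camera images.
- clamp: Steel clamp and wooden box frame round it, fixed as one. Origin: on the bench (z 0) below the lever's pivot; z up; -x to the clamp's front (roughly to the robot). Base plate 10 mm thick, y +-45, x -200 to +70 mm. Frame of 25 mm battens: posts at x -72.5 and +120, y +-190 mm, 410 high; bottom front batten at x -72.5, top at z 40. Cardboard on the +y side.
- pivot (a point): The lever's pivot, 70 mm above the clamp's origin; the lever turns about the clamp's y axis here. A notched steel quadrant, radius 102 mm, stands beside the lever at y 18 to 26 mm.
- guard_seat (a point): Point on the base plate (10 mm up, x = -150 mm in the clamp's frame) where the guard's origin lies while clipped on. Clip rails stand along both sides, lips from y +-28.5 to +-42 mm, 30 mm above the bench.
- lever_grip (a point): Place to grip: on the lever's centre line, 205 mm from the pivot, level with the release button. The lever is a straight bar in the clamp's x-z plane, its end 235 mm from the pivot; its last 90 mm are a black rubber grip, 26 x 26 mm in section.
- lever (a joint): Rad. 0 = raised, pointing to the clamp's front, 68 degrees above level; grows as it swings down to the front; 1.10 = fully down (stop). Angle above level = 1.187 - value. Starts at 0 to 0.15. Friction (0.6 N m) holds it. A pin locks it in notches: up to 0.17; 0.40; 0.63; 0.86; over 1.07 (down). It crosses the teeth between only with the button pressed. The guard, if on, stops it near 0.9.
- release (a joint): Button travel in m: 0 = out, 0.008 = flush. Grey, 24 x 14 mm, in the grip's flank on the clamp's +y side, 205 mm from the pivot, 8 mm proud; pressed across the lever (along y), so pinching the grip from both flanks presses it. Spring 3 to 7 N; over 0.007 frees the pin. Let go, it springs back to 0 where the pin meets a notch.
- guard: Loose black plastic guard, 60 (x) x 85 mm high, 90 g. Origin: centre of its underside; axes start parallel to the clamp's. Two grey tabs, 30 mm wide, 2 to 74 mm up, on its +-y sides: 54 mm over both, 40 pressed. Hooks at their feet (out to y +-33) catch under the rails until both are pressed. Pinch 45 to 70 mm up, lift straight. The lever is above: lean the gripper 25 to 45 degrees to the front.
- tab_left (a joint): Travel of the guard's +y tab in m: 0 = out, 0.007 = fully pressed inward; 5 mm frees its hook; spring about 2 N rising to 5.5 N.
- tab_right (a joint): The same for the guard's -y tab.
- tray: Fixed shallow plywood tray, open on top, 170 x 140 mm outside (x, y), 35 mm high, walls and floor 5 mm. Origin: centre of its underside, on the bench. To the left or the right of the clamp.
- stapler: Bystander: air stapler lying on its side, about 160 x 150 mm, 36 mm high, origin at the bench under its middle. Loose.
- glue: Bystander: standing glue bottle, 56 mm diameter, 170 mm high, origin at the centre of its foot. Loose; stands to one side of the guard, about 135 mm from the lever's plane.
- staple_box: Bystander: cardboard box of staples 80 x 60 x 48 mm, origin at the centre of its underside. Loose; stands on the other side of the guard.
- overhead_batten (a point): Middle of the underside of the frame's top front batten, 385 mm up, 25 mm wide, parallel to the clamp's y, x -85 to -60 mm in the clamp's frame. It lies above the raised grip, so a gripper pointing straight down cannot reach the grip: lean it 30 to 45 degrees back to the clamp's front.
Things that resemble listed ones, but are neither listed nor needed, are in the scene too. Of the things that look like the guard, the middle-sized one is meant. There is more than one size of the tray; the job needs the middle-sized.

How it is judged:
By the outcome, as a careful person would: the job done as asked, in the order asked, and still so for the second after the job is handed in, with the robot touching nothing.
It also fails if it takes over 58 s, if anything falls off the work surface, if the arm or the gripper's body presses on something with over 40 N, if the wrist force passes 120 N, or if a joint passes its speed limit or range.

## Working session

There is one attempt and no reset: what is moved stays moved. The work goes in short steps, Python scripts to look and compute and a shell command to move; the robot and the scene stay as the last step left them, time stands still between calls to the robot, and variables do not carry over. Pictures are saved under pics/ and viewed, at most 14 in all, crops included, and the job is handed in when it is done.

```bash
mkdir -p pics; python3 - <<'E'
from plant import *
import cv2,json,numpy as np
s=get_state();print({k:np.round(v,3).tolist() for k,v in s.items()})
for n in("scene","top"):
    d=snapshot(n);cv2.imwrite(f"pics/{n}0.png",d["frame"][...,::-1])
    np.savez(f"{n}.npz",**{k:np.array(v) for k,v in d.items()})
    print(n,np.round(d["mtx"],1).tolist(),d["xyz"],d["orientation"])
E
```

```text
{'clock': 0.0, 'q': [1.201, 0.69, -0.195, 1.566, 0.157, 0.903, -0.215], 'qd': [-0.002, 0.001, 0.0, -0.0, 0.001, 0.001, -0.002], 'joint_torque': [0.001, -52.757, -1.267, -15.343, -0.053, 0.006, 0.0], 'tool_pos': [0.245, -0.574, 0.238], 'eef_rot': [0.98, 0.201, -0.0, -0.001], 'contact_force': [-0.285, 0.182, 0.091], 'moment': [-0.03, 0.018, -0.031], 'finger_force': 0.0, 'opening': 1.002}
scene [[459.0, 0.0, 320.2], [0.0, 459.0, 200.1], [0.0, 0.0, 1.0]] [ 1.00277421 -0.60761694  1.33314862] [ 0.90559291  0.27280947 -0.08875809 -0.31240755]
top [[476.9, 0.0, 317.8], [0.0, 476.9, 205.9], [0.0, 0.0, 1.0]] [0.37247664 0.12733602 1.70615492] [ 0.71178993 -0.70011945  0.03953543 -0.04030877]
```

View pics/scene0.png

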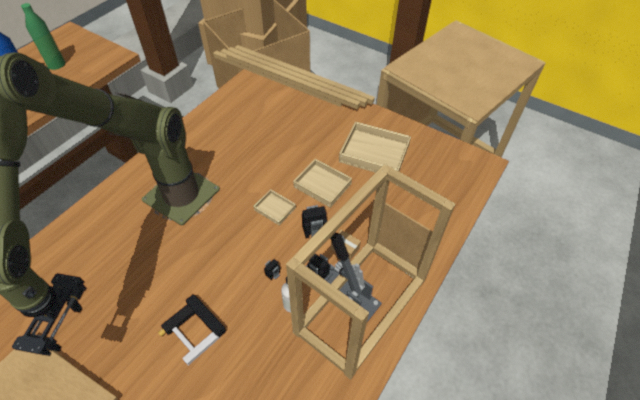

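View pics/top0.png

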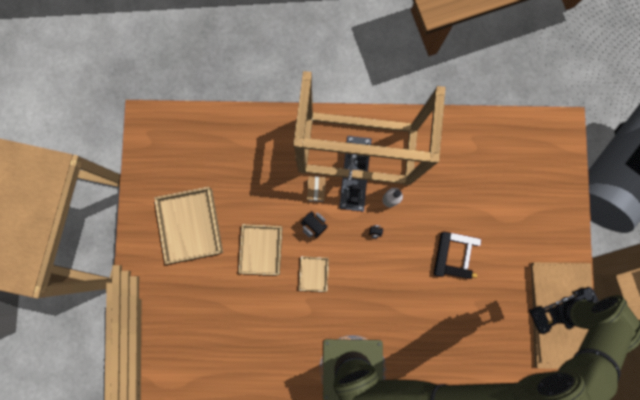

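Top view: robot base near (350,365), clamp near (355,170) under its frame, three trays, with the middle one near (260,250), and guard lookalikes at (313,225) and (375,232). I'll enlarge this area.

```bash
python3 - <<'E'
import cv2
t=cv2.imread("pics/top0.png");s=cv2.imread("pics/scene0.png")
cv2.imwrite("pics/topc.png",cv2.resize(t[90:250,290:450],None,fx=3.75,fy=3.75,interpolation=cv2.INTER_CUBIC))
cv2.imwrite("pics/scenec.png",cv2.resize(s[165:385,250:470],None,fx=2.7,fy=2.7,interpolation=cv2.INTER_CUBIC))
E
```

```text
(no output)
```

View pics/topc.png

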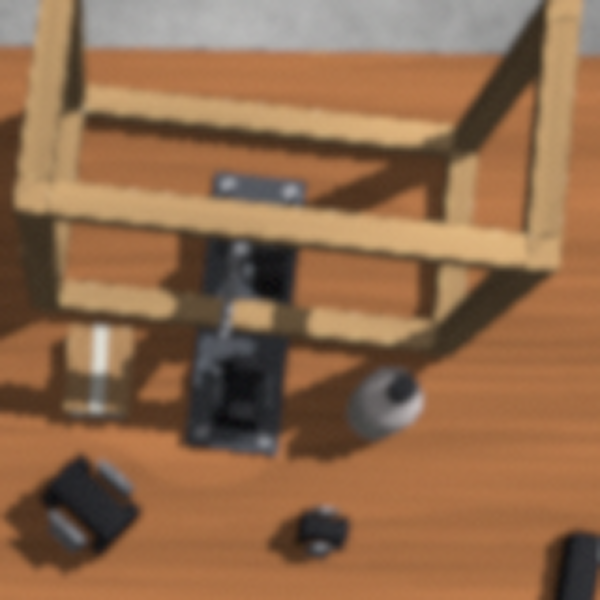

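View pics/scenec.png

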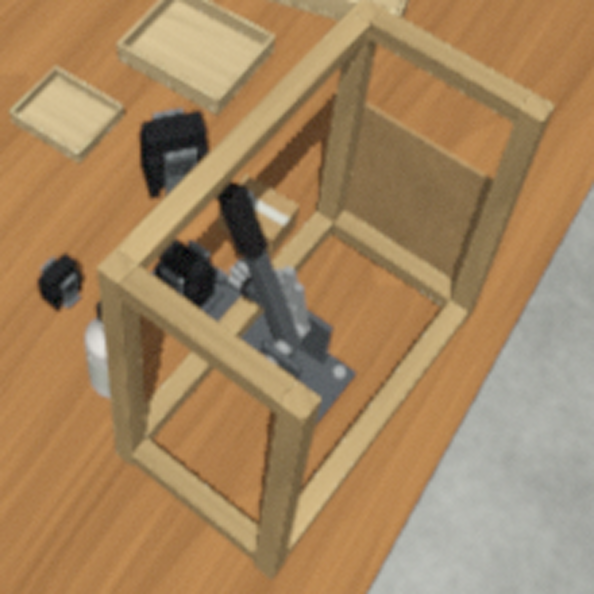

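Crop: the base plate corners are at (215,174), (305,180), (187,443) and (275,452). The guard on the plate is near (240,395), with the staple box to its left and the glue to its right. In the scene crop the grip's end is at about (235,187).

```bash
cat > h.py <<'E'
import numpy as np,cv2
from scipy.spatial.transform import Rotation as R
from scipy.optimize import least_squares
def cam(n):
    d=np.load(n+".npz");return d["mtx"],d["xyz"],R.from_quat(d["orientation"])
def proj(c,P):
    K,t,r=c;p=r.inv().apply(np.atleast_2d(P)-t);p=p@K.T;return p[:,:2]/p[:,2:]
def onz(c,uv,z):
    K,t,r=c;uv=np.atleast_2d(uv);d=r.apply(np.c_[uv,np.ones(len(uv))]@np.linalg.inv(K).T)
    return t+d*((z-t[2])/d[:,2])[:,None]
def T(o,yaw,P): return R.from_euler('z',yaw).apply(np.atleast_2d(P))+np.r_[o,0]
E
python3 - <<'E'
from h import *
top=cam("top");sc=cam("scene")
c=lambda a:np.array(a)/3.75+[290,90]
s=lambda a:np.array(a)/2.7+[250,165]
W=[[.07,.045,.01],[.07,-.045,.01],[-.2,.045,.01],[-.2,-.045,.01]]
I=c([[215,174],[305,180],[187,443],[275,452]])
print(onz(top,I,.01).round(3).tolist())
W2=[[-.085,.2025,.41],[-.085,-.2025,.41]];I2=c([[18,210],[557,270]])
S=s([[107,285],[312,420],[550,105]]);WS=[[-.085,-.2025,.41],[.1325,-.2025,.41],[.1325,.2025,.41]]
def f(p):
    a=proj(top,T(p[:2],p[2],W+W2))-np.r_[I,I2];b=proj(sc,T(p[:2],p[2],WS))-S
    return np.r_[a.ravel(),b.ravel()]
r=least_squares(f,[.7,.1,0],loss='soft_l1');p=r.x;print(p.round(4),f(p).reshape(-1,2).round(1).tolist())
for v in(0,.05,.1,.15):
    a=1.187-v;P=T(p[:2],p[2],[[-.235*np.cos(a),0,.07+.235*np.sin(a)]])
    print(v,((proj(sc,P)-[250,165])*2.7).round(0),P.round(3))
tr=onz(top,[[241,226],[281,226],[279,276],[238,273]],.035);print('tray',tr.round(3).tolist(),tr.mean(0))
print(np.linalg.norm(np.diff(tr,axis=0),axis=1))
o=onz(top,c([[62,400],[130,400]]),.0);print('box',o.round(3).tolist())
print('glue',onz(top,c([[402,387]]),.17),'bigguard',onz(top,c([[90,500]]),.1))
print('guard',T(p[:2],p[2],[-.15,0,.01]))
print('guardimg',((proj(top,T(p[:2],p[2],[-.15,0,.095]))-[290,90])*3.75))
E
```

```text
[[0.821, 0.027, 0.01], [0.817, -0.06, 0.01], [0.558, 0.052, 0.01], [0.551, -0.032, 0.01]]
[ 0.7547 -0.0091 -0.077 ] [[-0.8, -1.8], [-0.2, -1.1], [0.1, -0.1], [1.7, -0.2], [-1.0, 0.1], [1.0, -2.5], [-3.6, -5.2], [-1.2, 0.4], [0.4, -2.0]]
0 [[231. 192.]] [[ 0.667 -0.002  0.288]]
0.05 [[222. 189.]] [[ 0.656 -0.001  0.283]]
0.1 [[214. 186.]] [[ 0.646 -0.001  0.278]]
0.15 [[206. 184.]] [[0.635 0.    0.272]]
tray [[0.487, 0.399, 0.035], [0.489, 0.259, 0.035], [0.315, 0.261, 0.035], [0.323, 0.404, 0.035]] [0.40362094 0.33066271 0.035     ]
[0.140402   0.17381338 0.14279531]
box [[0.599, 0.172, 0.0], [0.6, 0.107, 0.0]]
glue [[ 0.59272879 -0.1270475   0.17      ]] bigguard [[0.4954288  0.14238837 0.1       ]]
guard [[0.60514165 0.00244631 0.01      ]]
guardimg [[245.9602699  382.64064764]]
```

```bash
cat >> h.py <<'E'
YAW=-.09; CO=np.array([.7515,-.0095])
def tool(lean,yaw=None,flip=False):
    "tool pointing down, leaned back to clamp front by lean (rad)"
    yaw=YAW if yaw is None else yaw
    return R.from_euler('z',yaw)*R.from_euler('y',-lean)*R.from_quat([1,0,0,0])
def plan(G,Rt,n,grasp=True,start=None):
    from plant import get_state
    s=get_state();p0,r0=start or (np.array(s["tool_pos"]),R.from_quat(s["eef_rot"]))
    p1=np.array(G)+(.019*Rt.apply([0,0,1]) if grasp else 0)
    w=(r0.inv()*Rt).as_rotvec();rows=[]
    p=p0;r=r0
    for i in range(n):
        q=p0+(p1-p0)*(i+1)/n
        rows.append(np.r_[r.inv().apply(q-p),w/n]);r=r*R.from_rotvec(w/n);p=q
    print(np.array2string(np.array(rows).round(4),separator=',',suppress_small=True).replace('\n',''),'max mm',1e3*np.linalg.norm(p1-p0)/n,'deg',np.degrees(np.linalg.norm(w))/n)
    return p1,Rt
E
python3 - <<'E'
from h import *
Rt=tool(np.radians(35));z=Rt.apply([0,0,1]);G=np.array([.603,.004,.072])
print(z);plan(G-.17*z,Rt,12)
E
```

```text
[ 0.57125502 -0.05155222 -0.81915204]
[[ 0.04  ,-0.036 , 0.0036,-0.0127, 0.0499, 0.0398], [ 0.0383,-0.0376, 0.0051,-0.0127, 0.0499, 0.0398], [ 0.0365,-0.0392, 0.0064,-0.0127, 0.0499, 0.0398], [ 0.0345,-0.0407, 0.0077,-0.0127, 0.0499, 0.0398], [ 0.0325,-0.0421, 0.0089,-0.0127, 0.0499, 0.0398], [ 0.0303,-0.0435, 0.0099,-0.0127, 0.0499, 0.0398], [ 0.028 ,-0.0448, 0.0108,-0.0127, 0.0499, 0.0398], [ 0.0257,-0.046 , 0.0115,-0.0127, 0.0499, 0.0398], [ 0.0232,-0.0471, 0.0122,-0.0127, 0.0499, 0.0398], [ 0.0207,-0.0482, 0.0127,-0.0127, 0.0499, 0.0398], [ 0.0181,-0.0491, 0.013 ,-0.0127, 0.0499, 0.0398], [ 0.0155,-0.0499, 0.0132,-0.0127, 0.0499, 0.0398]] max mm 53.93355188638832 deg 3.7291387316575673
```

```bash
python3 -m jog '[[[0.04,-0.036,0.0036,-0.0127,0.05,0.04],[0.0383,-0.0376,0.005,-0.0127,0.05,0.04],[0.0365,-0.0392,0.0064,-0.0127,0.05,0.04],[0.0345,-0.0407,0.0077,-0.0127,0.05,0.04],[0.0325,-0.0421,0.0089,-0.0127,0.05,0.04],[0.0303,-0.0435,0.01,-0.0127,0.05,0.04],[0.028,-0.0448,0.0108,-0.0127,0.05,0.04],[0.0257,-0.046,0.0115,-0.0127,0.05,0.04],[0.0232,-0.0471,0.0122,-0.0127,0.05,0.04],[0.0207,-0.0482,0.0127,-0.0127,0.05,0.04],[0.0181,-0.0491,0.013,-0.0127,0.05,0.04],[0.0155,-0.05,0.0132,-0.0127,0.05,0.04]]]' 0.088 15
cat > look.py <<'E'
import sys;from h import *;from plant import *
n=sys.argv[1]
s=get_state();d=snapshot("wrist");M=np.array(d["mount"])
r=R.from_quat(s["eef_rot"]);cv2.imwrite(f"pics/{n}.png",d["frame"][...,::-1])
np.savez(n+".npz",mtx=d["mtx"],xyz=r.apply(M[:3,3])+s["tool_pos"],orientation=(r*R.from_matrix(M[:3,:3])).as_quat())
print(s["tool_pos"],np.round(s["q"],2),M.round(3).tolist())
E
sleep 0; python3 look.py w1
```

```text
clock: 1.6
tool_pos: [0.5084, -0.0604, 0.2678]
eef_rot: [0.975, -0.017, 0.222, -0.004]
contact_force: [0.7, 1.2, -0.2]
opening: 0.997
finger_force: 0.0
[ 0.50837168 -0.06039714  0.26775245] [ 0.01  0.39  0.05  2.28 -1.    0.04 -0.57] [[0.001, -0.957, -0.289, 0.075], [1.0, 0.001, 0.0, 0.0], [-0.0, -0.289, 0.957, -0.146], [0.0, 0.0, 0.0, 1.0]]
```

View pics/w1.png

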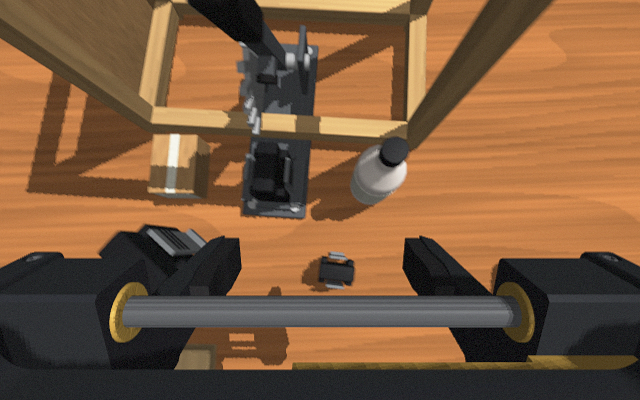

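The wrist view shows the guard on the plate near (270,172), staple box (178,165) and glue (380,172). The arm stopped short: joints 5 and 6 are at their limits, so I need the arm kinematics to choose a better wrist branch.

```bash
cat > kin.py <<'E'
from h import *
import itertools
E=lambda a,t:R.from_euler(a,t)
D=[([1.201,.690,-.195,1.566,.157,.903,-.215],[.245,-.574,.238],[.98,.201,0,-.001]),]
def fr(q,s):
    a=E('z',s[0]*q[0])*E('y',q[1])*E('z',s[1]*q[2]);b=a*E('y',q[3]);c=b*E('z',s[2]*q[4])*E('y',q[5]);d=c*E('z',s[3]*q[6]+s[4])
    return a,b,c,d
def fk(q,s,L):
    a,b,c,d=fr(q,s);z=[0,0,1]
    return np.array([0,0,L[0]])+a.apply([L[4],0,L[1]])+b.apply([-L[4],0,L[2]])+c.apply([0,0,L[3]]),d
E
python3 - <<'E'
from kin import *
from plant import get_state
s=get_state();import json
D.append((s["q"],s["tool_pos"],s["eef_rot"]));json.dump([list(map(list,map(np.array,d))) for d in D],open("D.json","w"),default=float)
res=[]
for sg in itertools.product([1,-1],repeat=4):
  for k in range(4):
    S=list(sg)+[k*np.pi/2]
    e=sum((fr(q,S)[3].inv()*R.from_quat(o)).magnitude() for q,p,o in D)
    f=lambda L:np.concatenate([fk(q,S,L)[0]-p for q,p,o in D])
    r=least_squares(f,[.33,.4,.4,.3,0]);res.append((e,S,r.x.round(3),abs(r.fun).max()))
for x in sorted(res,key=lambda x:x[0])[:3]:print(x)
E
```

```text
(0.0006737584548182567, [-1, -1, -1, -1, 1.5707963267948966], array([-1.721,  0.174, -0.656, -1.313,  0.726]), np.float64(0.01678415303460897))
(0.4775034148870773, [-1, 1, -1, -1, 1.5707963267948966], array([-0.448,  0.385, -0.047, -0.327,  0.29 ]), np.float64(0.05139006816615595))
(0.6557600188713022, [1, -1, 1, 1, 4.71238898038469], array([-1.149, -1.715, -1.856, -1.383,  1.438]), np.float64(0.09472932658243305))
```

```bash
cat > log.py <<'E'
from kin import *;from plant import get_state;import json
s=get_state();D=json.load(open("D.json"));D.append([list(map(float,s[k])) for k in("q","tool_pos","eef_rot")]);json.dump(D,open("D.json","w"))
S=[-1,-1,-1,-1,np.pi/2]
fr4=fr(s["q"],S);print(np.round(s["q"],3),'z',fr4[3].apply([0,0,1]).round(3),'forearm in tool',fr4[3].inv().apply(fr4[1].apply([0,0,1])).round(3))
E
python3 -m jog '[[[0,0,-0.015,0,-0.1,0],[0,0,-0.015,0,-0.1,0],[0,0,0,0,-0.1,0]]]' ; python3 log.py
python3 -m jog '[[[0,0,0,0,-0.1,0],[0,0,0,0,0,0]]]' ; python3 log.py
```

```text
clock: 2.02
tool_pos: [0.5009, -0.0613, 0.2789]
eef_rot: [0.995, -0.014, 0.103, -0.009]
contact_force: [1.5, 0.6, -0.6]
opening: 1.001
finger_force: 0.0
[-0.417  0.486  0.712  2.08  -0.702  0.586 -0.82 ] z [ 0.205  0.014 -0.979] forearm in tool [0.404 0.378 0.833]
clock: 2.28
tool_pos: [0.5032, -0.0613, 0.2778]
eef_rot: [0.998, -0.013, 0.055, -0.009]
contact_force: [-0.5, -0.3, 0.6]
opening: 0.996
finger_force: 0.0
[-0.43   0.54   0.76   1.991 -0.629  0.733 -0.888] z [ 0.111  0.017 -0.994] forearm in tool [0.519 0.422 0.743]
```

```bash
python3 - <<'E'
from kin import *;import json
D=json.load(open("D.json"));S=[-1,-1,-1,-1,np.pi/2]
def A(q):
    a,b,c,d=fr(q,S);return np.c_[[0,0,1],a.as_matrix(),b.as_matrix(),c.as_matrix()]
M=np.vstack([A(q) for q,p,o in D]);y=np.concatenate([p for q,p,o in D])
print(np.linalg.svd(M)[1].round(3))
x0=np.array([.34,0,0,.4,0,0,.4,0,0,.3]);
for lam in(1e-3,1e-2,.05):
    x=np.linalg.lstsq(np.vstack([M,lam*np.eye(10)]),np.r_[y,lam*x0],rcond=None)[0];print(lam,x.round(3),abs(M@x-y).max())
# no y offsets, no wrist offset
k=[0,1,3,4,6,9]
x=np.linalg.lstsq(M[:,k],y,rcond=None)[0];print(x.round(3),(M[:,k]@x-y).round(3))
E
```

```text
[3.947 3.395 3.377 0.829 0.733 0.378 0.321 0.136 0.054 0.   ]
0.001 [ 0.232  0.093  0.002  0.491 -0.073  0.002  0.21  -0.026 -0.049  0.241] 0.0015279016610318386
0.01 [ 0.235  0.09   0.001  0.493 -0.071  0.001  0.214 -0.025 -0.047  0.244] 0.0015371950081568553
0.05 [ 0.279  0.051 -0.008  0.515 -0.049 -0.008  0.267 -0.017 -0.028  0.277] 0.002875203175303237
[ 0.309  0.076  0.473 -0.026  0.312  0.21 ] [ 0.046  0.031  0.004 -0.006  0.042 -0.005  0.005  0.011  0.     0.009
  0.007  0.001]
```

```bash
python3 -m jog '[[[-0.01,0,0,-0.088,-0.072,-0.126],[-0.01,0,0,-0.088,-0.072,-0.126],[0,0,0,-0.088,-0.072,-0.126],[0,0,0,-0.088,-0.072,-0.126]]]' ; python3 log.py
python3 -m jog '[[[0,0,-0.01,-0.088,-0.072,-0.126],[0,0,-0.01,-0.088,-0.072,-0.126],[0,0,0,-0.088,-0.072,-0.126],[0,0,0,-0.088,-0.072,-0.126]]]' ; python3 log.py
cat > fit.py <<'E'
from kin import *;import json
S=[-1,-1,-1,-1,np.pi/2]
def A(q):
    a,b,c,d=fr(q,S);g=E('z',-q[0]).as_matrix();return np.c_[[0,0,1],g[:,:2],a.as_matrix(),b.as_matrix(),c.as_matrix()]
x0=np.array([.34,0,0,0,0,.4,0,0,.4,0,0,.3])
def fit(lam=.01):
    D=json.load(open("D.json"));M=np.vstack([A(q) for q,p,o in D]);y=np.concatenate([p for q,p,o in D])
    x=np.linalg.lstsq(np.vstack([M,lam*np.eye(12)]),np.r_[y,lam*x0],rcond=None)[0];return x,abs(M@x-y).max()
if __name__=="__main__":
    for l in(.003,.02):x,e=fit(l);print(l,x.round(3),e)
E
python3 fit.py
```

```text
clock: 2.78
tool_pos: [0.4811, -0.0622, 0.2763]
eef_rot: [0.954, 0.228, -0.09, 0.175]
contact_force: [0.2, 0.6, 0.7]
opening: 1.0
finger_force: 0.0
[-0.719  0.694  0.907  1.911 -0.187  0.836 -0.894] z [-0.092 -0.374 -0.923] forearm in tool [0.579 0.465 0.67 ]
clock: 3.28
tool_pos: [0.4832, -0.0536, 0.2935]
eef_rot: [0.8, 0.442, -0.224, 0.338]
contact_force: [-0.8, -0.4, -0.6]
opening: 0.998
finger_force: 0.0
[-0.956  0.87   0.976  1.921  0.171  0.845 -0.809] z [-0.059 -0.739 -0.671] forearm in tool [0.541 0.516 0.663]
0.003 [ 0.347  0.    -0.019  0.    -0.013  0.563 -0.    -0.013  0.345  0.
 -0.     0.326] 1.8473990781420202e-05
0.02 [ 0.349  0.002 -0.019  0.001 -0.013  0.561  0.001 -0.013  0.345  0.
 -0.     0.325] 0.0002103918956631312
```

```bash
cat > ik.py <<'E'
from fit import *
X=fit(.003)[0]
lo=np.array([-3.01,-.46,-1.47,.13,-1,.04,-2.66]);hi=np.array([3.01,2.08,1.51,2.56,4.14,2.09,2.66])
def FK(q): return A(q)@X,fr(q,S)[3]
def IK(p,Rt,q0,w=.003,m=.03):
    f=lambda q:(lambda P,r:np.r_[(P-p)*10,(Rt.inv()*r).as_rotvec()*3,w*(q-q0)])(*FK(q))
    r=least_squares(f,np.clip(q0,lo+m+.01,hi-m-.01),bounds=(lo+m,hi-m));P,rr=FK(r.x)
    return r.x,np.linalg.norm(P-p),(Rt.inv()*rr).magnitude()
E
cat > t.py <<'E'
from ik import *;from plant import get_state
rng=np.random.default_rng(0);q0=np.array(get_state()["q"])
tg={}
for ln in(25,35,45):
  for fl in(0,1):
    Rt=tool(np.radians(ln))*E('z',np.pi*fl)
    z=Rt.apply([0,0,1])
    for nm,G in dict(guard=[.603,.004,.072],lift=[.603,.004,.22],grip0=np.r_[T(CO,YAW,[-.205*np.cos(1.15),0,0])[0,:2],.07+.205*np.sin(1.15)]).items():
      sols=[]
      for k in range(12):
        s=q0 if k==0 else rng.uniform(np.maximum(lo,-2),np.minimum(hi,3.5))*np.r_[.4,1,1,1,1,1,1]
        q,e,a=IK(np.array(G)+.019*z,Rt,s)
        if e<1e-3 and a<.01: sols.append(q)
      sols.sort(key=lambda q:np.linalg.norm(q-q0))
      print(ln,fl,nm,len(sols),*[q.round(2).tolist() for q in sols[:2]])
E
python3 t.py
```

```text
25 0 guard 3 [-0.57, 1.11, 0.81, 2.18, 4.05, 0.71, 0.28] [0.05, 0.92, -0.29, 2.15, 2.4, 0.45, 2.16]
25 0 lift 0
25 0 grip0 6 [-0.34, 0.65, 0.4, 1.88, -0.67, 0.27, -1.11] [-0.43, 0.68, 0.57, 1.88, -0.97, 0.35, -0.84]
25 1 guard 10 [0.13, 0.93, -0.43, 2.14, 2.25, 0.53, -0.8] [0.29, 1.0, -0.71, 2.13, 2.06, 0.72, -0.54]
25 1 lift 9 [-0.16, 0.61, 0.04, 2.09, 1.3, 0.07, 0.07] [-0.16, 0.61, 0.04, 2.09, 1.3, 0.07, 0.06]
25 1 grip0 11 [-0.0, 0.62, -0.17, 1.86, 0.66, 0.3, 0.77] [0.04, 0.62, -0.23, 1.86, 0.76, 0.33, 0.68]
35 0 guard 6 [-0.22, 0.98, 0.12, 2.29, 3.05, 0.72, 1.38] [-0.22, 0.98, 0.11, 2.29, 3.04, 0.72, 1.39]
35 0 lift 3 [-0.35, 0.66, 0.32, 2.25, 3.3, 0.34, 1.16] [0.23, 0.68, -0.62, 2.22, 2.09, 0.59, 2.47]
35 0 grip0 2 [-0.2, 0.61, 0.13, 2.03, 2.7, 0.11, 1.82] [-0.01, 0.61, -0.18, 2.02, 1.93, 0.24, 2.63]
35 1 guard 8 [0.11, 0.99, -0.43, 2.27, 2.55, 0.83, -1.12] [0.19, 1.02, -0.57, 2.27, 2.46, 0.89, -0.98]
35 1 lift 10 [0.09, 0.65, -0.39, 2.22, 2.25, 0.48, -0.86] [0.2, 0.67, -0.55, 2.22, 2.13, 0.56, -0.72]
35 1 grip0 9 [-0.01, 0.61, -0.17, 2.02, 1.94, 0.24, -0.52] [-0.07, 0.61, -0.09, 2.02, 2.04, 0.19, -0.63]
45 0 guard 4 [-0.42, 1.15, 0.42, 2.41, 3.2, 1.12, 1.05] [-0.38, 1.13, 0.35, 2.41, 3.15, 1.11, 1.12]
45 0 lift 3 [-0.49, 0.78, 0.54, 2.39, 3.34, 0.74, 1.04] [-0.77, 1.29, 1.48, 2.41, 4.03, 1.35, 0.15]
45 0 grip0 6 [-0.36, 0.67, 0.36, 2.18, 3.24, 0.45, 1.21] [-0.44, 0.7, 0.5, 2.18, 3.42, 0.48, 1.01]
45 1 guard 8 [-0.0, 1.08, -0.29, 2.39, 2.77, 1.15, -1.39] [0.03, 1.08, -0.34, 2.38, 2.74, 1.16, -1.35]
45 1 lift 8 [0.06, 0.71, -0.38, 2.36, 2.56, 0.8, -1.19] [-0.06, 0.69, -0.2, 2.37, 2.69, 0.75, -1.35]
45 1 grip0 9 [0.1, 0.65, -0.37, 2.15, 2.41, 0.57, -0.97] [0.11, 0.66, -0.39, 2.15, 2.4, 0.57, -0.95]
```

```bash
cat >> ik.py <<'E'
def rows(path):
    "rows between successive (p,R)"
    o=[]
    for (p,r),(p2,r2) in zip(path,path[1:]): o.append(np.r_[r.inv().apply(p2-p),(r.inv()*r2).as_rotvec()])
    o=np.array(o);print(np.array2string(o.round(3),separator=',',suppress_small=True,max_line_width=10000).replace('\n','').replace(' ',''))
    print('max mm/deg',1e3*np.linalg.norm(o[:,:3],axis=1).max(),np.degrees(np.linalg.norm(o[:,3:],axis=1).max()))
def jpath(q0,q1,n): return [FK(q0+(q1-q0)*k/n) for k in range(n+1)]
E
cat > t.py <<'E'
from ik import *;from plant import get_state
q0=np.array(get_state()["q"])
Rt=tool(np.radians(36))*E('z',np.pi);z=Rt.apply([0,0,1])
q1,e,a=IK(np.array([.603,.004,.072])-.14*z,Rt,np.array([.09,.65,-.39,2.22,2.25,.48,-.86]));print(q1.round(2),e,a)
pa=jpath(q0,q1,18);rows(pa)
for p,r in pa[::3]:print(p.round(3),r.apply([0,0,1]).round(2),r.apply([0,1,0]).round(2))
E
python3 t.py
```

```text
[ 0.11  0.69 -0.55  2.51  2.38  0.8  -1.13] 3.172088073199707e-07 1.679689935831616e-06
[[-0.016,-0.002,0.024,0.007,-0.057,-0.105],[-0.012,-0.002,0.022,0.,-0.045,-0.108],[-0.008,-0.001,0.02,-0.007,-0.034,-0.111],[-0.005,0.001,0.018,-0.016,-0.024,-0.112],[-0.002,0.002,0.016,-0.025,-0.014,-0.111],[0.001,0.004,0.014,-0.035,-0.006,-0.109],[0.003,0.006,0.011,-0.045,0.001,-0.106],[0.005,0.008,0.009,-0.056,0.007,-0.102],[0.007,0.01,0.007,-0.066,0.011,-0.098],[0.008,0.013,0.004,-0.076,0.013,-0.092],[0.008,0.015,0.002,-0.085,0.014,-0.086],[0.008,0.017,-0.001,-0.094,0.013,-0.081],[0.008,0.02,-0.003,-0.102,0.01,-0.075],[0.007,0.022,-0.006,-0.108,0.007,-0.07],[0.006,0.024,-0.008,-0.114,0.002,-0.065],[0.005,0.026,-0.011,-0.118,-0.004,-0.062],[0.003,0.028,-0.013,-0.121,-0.01,-0.059],[0.002,0.031,-0.015,-0.123,-0.016,-0.058]]
max mm/deg 34.03403145172186 7.8586788360568
[ 0.483 -0.054  0.294] [-0.06 -0.74 -0.67] [ 0.86 -0.38  0.34]
[ 0.458 -0.122  0.277] [-0.11 -0.81 -0.57] [ 0.97 -0.2   0.1 ]
[ 0.459 -0.164  0.255] [-0.04 -0.84 -0.54] [ 0.99  0.04 -0.13]
[ 0.479 -0.175  0.223] [ 0.11 -0.8  -0.59] [ 0.9   0.34 -0.29]
[ 0.504 -0.147  0.189] [ 0.3  -0.65 -0.7 ] [ 0.7   0.64 -0.3 ]
[ 0.523 -0.081  0.171] [ 0.47 -0.39 -0.79] [ 0.43  0.88 -0.19]
[0.521 0.011 0.185] [ 0.59 -0.05 -0.81] [ 0.09  1.   -0.  ]
```

```bash
cat >> t.py <<'E'
print('---')
n=18;pa=[(p+np.sin(np.pi*k/n)*np.array([-.05,0.03,.06]),r) for k,(p,r) in enumerate(pa)]
q=q0
for k,(p,r) in enumerate(pa):
    q,e,a=IK(p,r,q,w=.03)
    if k%3==0 or e>.002:print(k,p.round(3),q.round(2),round(e,4),round(a,3))
rows(pa)
E
python3 t.py | sed -n '/---/,$p'
```

```text
---
0 [ 0.483 -0.054  0.294] [-0.96  0.87  0.98  1.92  0.17  0.85 -0.81] 0.0 0.0
3 [ 0.433 -0.107  0.307] [-0.94  0.86  0.96  2.06  0.36  0.8  -0.64] 0.0 0.0
6 [ 0.416 -0.138  0.307] [-0.93  0.84  0.94  2.19  0.57  0.66 -0.51] 0.0 0.0
9 [ 0.429 -0.145  0.283] [-0.92  0.84  0.96  2.31  0.82  0.39 -0.44] 0.0 0.0
12 [ 0.461 -0.121  0.241] [-0.78  0.74  0.71  2.41  1.67  0.33 -1.03] 0.0002 0.001
15 [ 0.498 -0.066  0.201] [-0.45  0.65  0.23  2.47  2.25  0.53 -1.35] 0.0 0.0
18 [0.521 0.011 0.185] [-0.15  0.65 -0.12  2.53  2.73  0.69 -1.48] 0.0 0.0
[[-0.025,-0.008,0.013,0.007,-0.057,-0.105],[-0.02,-0.008,0.012,0.,-0.045,-0.108],[-0.016,-0.008,0.011,-0.007,-0.034,-0.111],[-0.011,-0.006,0.01,-0.016,-0.024,-0.112],[-0.006,-0.004,0.009,-0.025,-0.014,-0.111],[-0.002,-0.001,0.008,-0.035,-0.006,-0.109],[0.001,0.002,0.007,-0.045,0.001,-0.106],[0.004,0.006,0.006,-0.056,0.007,-0.102],[0.007,0.01,0.006,-0.066,0.011,-0.098],[0.008,0.013,0.005,-0.076,0.013,-0.092],[0.008,0.017,0.005,-0.085,0.014,-0.086],[0.008,0.02,0.004,-0.094,0.013,-0.081],[0.007,0.023,0.004,-0.102,0.01,-0.075],[0.006,0.025,0.004,-0.108,0.007,-0.07],[0.005,0.026,0.003,-0.114,0.002,-0.065],[0.003,0.027,0.002,-0.118,-0.004,-0.062],[0.002,0.028,0.001,-0.121,-0.01,-0.059],[0.,0.028,-0.001,-0.123,-0.016,-0.058]]
max mm/deg 29.036381290071684 7.8586788360568
```

Even the local solution ends in the wanted branch.

```bash
python3 -m jog '[[[-0.025,-0.008,0.013,0.007,-0.057,-0.105],[-0.02,-0.008,0.012,0,-0.045,-0.108],[-0.016,-0.008,0.011,-0.007,-0.034,-0.111],[-0.011,-0.006,0.01,-0.016,-0.024,-0.112],[-0.006,-0.004,0.009,-0.025,-0.014,-0.111],[-0.002,-0.001,0.008,-0.035,-0.006,-0.109],[0.001,0.002,0.007,-0.045,0.001,-0.106],[0.004,0.006,0.006,-0.056,0.007,-0.102],[0.007,0.01,0.006,-0.066,0.011,-0.098]]]' && python3 log.py
```

```text
clock: 4.4
tool_pos: [0.4291, -0.1439, 0.2831]
eef_rot: [0.455, 0.769, -0.351, 0.281]
contact_force: [0.5, -0.4, -0.4]
opening: 0.999
finger_force: 0.0
[-0.921  0.832  0.953  2.31   0.813  0.4   -0.428] z [ 0.113 -0.796 -0.595] forearm in tool [0.162 0.355 0.921]
```

```bash
python3 -m jog '[[[0.008,0.013,0.005,-0.076,0.013,-0.092],[0.008,0.017,0.005,-0.085,0.014,-0.086],[0.008,0.02,0.004,-0.094,0.013,-0.081],[0.007,0.023,0.004,-0.102,0.01,-0.075],[0.006,0.025,0.004,-0.108,0.007,-0.07],[0.005,0.026,0.003,-0.114,0.002,-0.065],[0.003,0.027,0.002,-0.118,-0.004,-0.062],[0.002,0.028,0.001,-0.121,-0.01,-0.059],[0,0.028,-0.001,-0.123,-0.016,-0.058],[0,0,0,0,0,0]]]' && python3 log.py && python3 look.py w2
```

```text
clock: 5.65
tool_pos: [0.5106, -0.0284, 0.1936]
eef_rot: [0.113, 0.944, -0.078, 0.299]
contact_force: [1.5, -0.1, 0.3]
opening: 0.997
finger_force: 0.0
[-0.294  0.634  0.054  2.515  2.56   0.616 -1.487] z [ 0.548 -0.215 -0.809] forearm in tool [0.576 0.048 0.816]
[ 0.51056771 -0.02841527  0.19356947] [-0.29  0.63  0.05  2.52  2.56  0.62 -1.49] [[0.001, -0.958, -0.288, 0.074], [1.0, 0.001, 0.0, -0.0], [0.0, -0.288, 0.958, -0.146], [0.0, 0.0, 0.0, 1.0]]
```

View pics/w2.png

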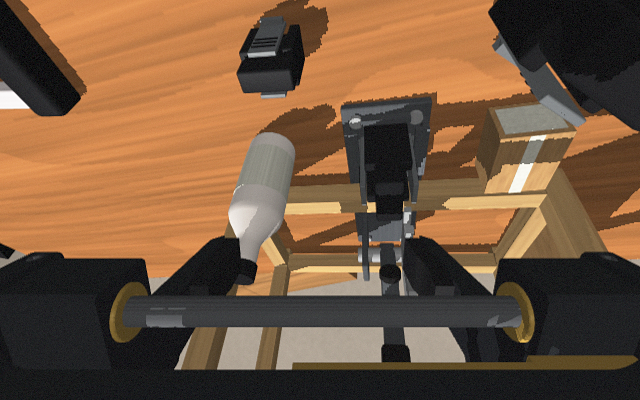

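The wrist view is now flipped. The plate's front corners are at (343,104) and (433,95), the guard's black body spans x 362 to 411 at its foot (y about 126), and the glue is to the left and staple box to the right.

```bash
python3 - <<'E'
from h import *
c=cam("w2")
P=onz(c,[[343,104],[433,95]],.01);print('plate front',P.round(4).tolist(),'pred',T(CO,YAW,[[-.2,-.045,.01],[-.2,.045,.01]]).round(4).tolist())
g=onz(c,[[362,126],[411,124]],.0125);print('guard front foot',g.round(4).tolist())
print('frame batten',onz(c,[[272,211],[550,205]],.04).round(3).tolist(), 'pred',T(CO,YAW,[[-.085,0,.04]]).round(3))
print('glue foot back',onz(c,[[275,135]],0).round(3),'box',onz(c,[[485,190],[577,130]],.0).round(3).tolist())
print('lever end z',[ (v,proj(c,T(CO,YAW,[-.235*np.cos(1.187-v),0,.07+.235*np.sin(1.187-v)])).round(0).tolist()) for v in(0,.1)])
im=cv2.imread("pics/w2.png");cv2.imwrite("pics/w2c.png",cv2.resize(im[85:300,300:500],None,fx=2.75,fy=2.75,interpolation=cv2.INTER_CUBIC))
E
```

```text
plate front [[0.5456, -0.0311, 0.01], [0.5534, 0.0544, 0.01]] pred [[0.5483, -0.0363, 0.01], [0.5564, 0.0533, 0.01]]
guard front foot [[0.5745, -0.0165, 0.0125], [0.5818, 0.0331, 0.0125]]
frame batten [[0.671, -0.155, 0.04], [0.71, 0.183, 0.04]] pred [[ 0.667 -0.002  0.04 ]]
glue foot back [[ 0.577 -0.12   0.   ]] box [[0.721, 0.125, 0.0], [0.634, 0.2, 0.0]]
lever end z [(0, [[403.0, 471.0]]), (0.1, [[403.0, 454.0]])]
```

View pics/w2c.png

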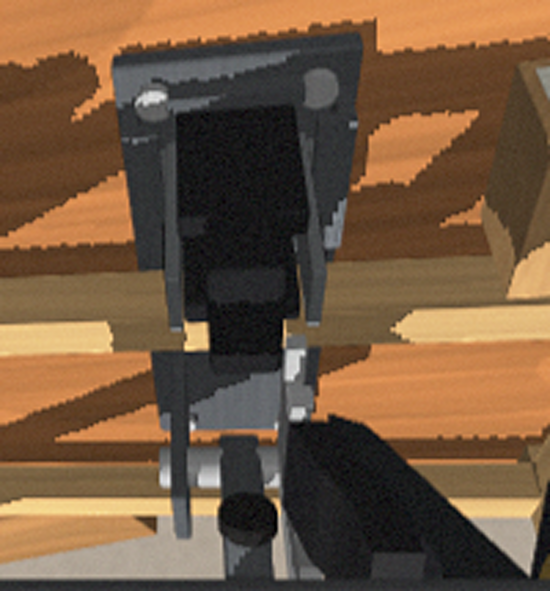

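```bash
sed -i 's/CO=np.array(.*/CO=np.array([.755,-.0078])/' h.py; cat > go.py <<'E'
from ik import *;from plant import get_state;import sys
# go.py x y z lean n  [flip yaw]: grasp point target
a=list(map(float,sys.argv[1:]));lean,n=a[3],int(a[4]);yaw=a[5] if len(a)>5 else YAW
st=get_state();q=np.array(st["q"]);p0=np.array(st["tool_pos"]);r0=R.from_quat(st["eef_rot"])
Rt=tool(np.radians(lean),yaw)*E('z',np.pi);p1=np.array(a[:3])+.019*Rt.apply([0,0,1])
w=(r0.inv()*Rt).as_rotvec();pa=[(p0+(p1-p0)*k/n,r0*R.from_rotvec(w*k/n)) for k in range(n+1)]
for p,r in pa: q,e,b=IK(p,r,q,w=.03)
print('end q',q.round(2),e.round(4),b.round(3));rows(pa)
E
python3 - <<'E'
from h import *
z=tool(np.radians(36)).apply([0,0,1]);G=np.array([.6056,.0057,.068]);print((G-.1*z).round(4),z.round(3))
E
python3 go.py .5471 .011 .1489 36 5
```

```text
[0.5471 0.011  0.1489] [ 0.585 -0.053 -0.809]Traceback (most recent call last):
  File "go.py", line 8, in <module>
    print('end q',q.round(2),e.round(4),b.round(3));rows(pa)
                                        ^^^^^^^
AttributeError: 'float' object has no attribute 'round'
```

```bash
sed -i 's/,e.round(4),b.round(3)/,round(float(e),4),round(float(b),3)/' go.py; python3 go.py .5471 .011 .1489 36 5
```

```text
end q [-0.14  0.8  -0.09  2.45  2.8   0.75 -1.52] 0.0 0.0
[[0.001,0.011,0.013,-0.034,-0.002,-0.019],[0.001,0.01,0.014,-0.034,-0.002,-0.019],[0.,0.01,0.014,-0.034,-0.002,-0.019],[0.,0.009,0.014,-0.034,-0.002,-0.019],[0.,0.009,0.015,-0.034,-0.002,-0.019]]
max mm/deg 17.11263479260462 2.2085900590721455
```

```bash
python3 -m jog '[[[0.001,0.011,0.013,-0.034,-0.002,-0.019],[0.001,0.01,0.014,-0.034,-0.002,-0.019],[0,0.01,0.014,-0.034,-0.002,-0.019],[0,0.009,0.014,-0.034,-0.002,-0.019],[0,0.009,0.015,-0.034,-0.002,-0.019],[0,0,0,0,0,0]]]'; python3 log.py; python3 go.py .6056 .0057 .068 36 5; python3 look.py w3
```

```text
clock: 6.45
tool_pos: [0.5606, 0.0105, 0.133]
eef_rot: [0.041, 0.95, -0.014, 0.31]
contact_force: [0.2, -0.6, 0.4]
opening: 1.004
finger_force: 0.0
[-0.142  0.797 -0.089  2.446  2.81   0.746 -1.522] z [ 0.587 -0.051 -0.808] forearm in tool [0.678 0.033 0.735]
end q [-0.1   0.98 -0.09  2.29  2.85  0.77 -1.51] 0.0 0.0
[[0.,-0.,0.02,0.,0.,0.001],[0.,-0.,0.02,0.,0.,0.001],[0.,-0.,0.02,0.,0.,0.001],[0.,-0.,0.02,0.,0.,0.001],[0.,-0.,0.02,0.,0.,0.001]]
max mm/deg 19.645585263228202 0.05581371052925001
[0.56056662 0.01045173 0.13301582] [-0.14  0.8  -0.09  2.45  2.81  0.75 -1.52] [[0.001, -0.958, -0.287, 0.074], [1.0, 0.001, 0.0, -0.0], [-0.0, -0.287, 0.958, -0.146], [0.0, 0.0, 0.0, 1.0]]
```

View pics/w3.png

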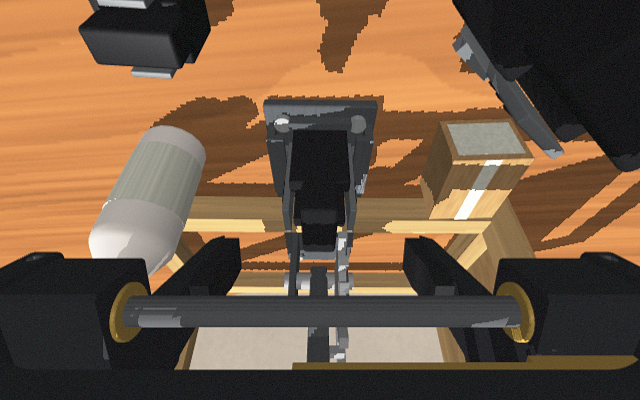

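The guard and plate are centred at x of about 321 (image centre 320), so the fingers straddle the guard. Advance and pinch.

```bash
python3 -m jog '[[[0,0,0.02,0,0,0],[0,0,0.02,0,0,0],[0,0,0.02,0,0,0],[0,0,0.02,0,0,0],[0,0,0.018,0,0,0],[0,0,0,0,0,0]]]' && python3 -m jog '[[[0,0,0,0,0,0],[0,0,0,0,0,0],[0,0,0,0,0,0],[0,0,0,0,0,0],[0,0,0,0,0,0]]]' 0.03 25
```

```text
clock: 7.25
tool_pos: [0.6193, 0.0063, 0.0539]
eef_rot: [0.04, 0.95, -0.012, 0.311]
contact_force: [-0.0, 0.2, 0.1]
opening: 1.002
finger_force: 0.0
clock: 7.88
tool_pos: [0.6191, 0.0059, 0.0555]
eef_rot: [0.04, 0.949, -0.013, 0.312]
contact_force: [-1.0, -1.5, 3.8]
opening: 0.462
finger_force: 25.0
```

```bash
python3 -m jog '[[[-0.006,0,-0.008,0,0,0],[-0.006,0,-0.008,0,0,0],[-0.006,0,-0.008,0,0,0],[-0.006,0,-0.008,0,0,0]]]' && python3 -m jog '[[[-0.012,0,-0.016,0,0,0],[-0.015,0,-0.02,0,0,0],[-0.015,0,-0.02,0,0,0],[-0.015,0,-0.02,0,0,0],[-0.012,0,-0.016,0,0,0],[0,0,0,0,0,0]]]'; python3 log.py; python3 go.py .50 .012 .24 25 6
```

```text
clock: 8.38
tool_pos: [0.6196, 0.007, 0.0961]
eef_rot: [0.04, 0.949, -0.012, 0.311]
contact_force: [0.2, 0.2, -0.4]
opening: 0.459
finger_force: 25.0
clock: 9.12
tool_pos: [0.6212, 0.0065, 0.2122]
eef_rot: [0.04, 0.949, -0.012, 0.313]
contact_force: [0.7, -0.5, -1.1]
opening: 0.456
finger_force: 25.0
[-0.172  0.622  0.023  2.233  2.773  0.359 -1.425] z [ 0.593 -0.047 -0.804] forearm in tool [0.347 0.051 0.936]
end q [-0.27  0.49  0.13  2.35  2.72  0.12 -1.4 ] 0.0 0.0
[[0.014,-0.001,-0.013,0.001,0.033,0.001],[0.015,-0.001,-0.012,0.001,0.033,0.001],[0.015,-0.001,-0.012,0.001,0.033,0.001],[0.015,-0.001,-0.011,0.001,0.033,0.001],[0.016,-0.001,-0.011,0.001,0.033,0.001],[0.016,-0.001,-0.01,0.001,0.033,0.001]]
max mm/deg 18.95947914446777 1.9156082360376343
```

```bash
cat > t2.py <<'E'
from ik import *;from plant import get_state
q0=np.array(get_state()["q"])
for yaw in(0,.35,.69,1.0):
  for lean in(20,28,36):
    Rt=tool(np.radians(lean),yaw)*E('z',np.pi);z=Rt.apply([0,0,1])
    for seed in(q0,np.array([-.7,.8,0,2.4,2.8,.7,-1.5])):
      q,e,a=IK(np.array([.41,.331,.068])+.019*z,Rt,seed);print(yaw,lean,q.round(2),round(e,4),round(a,3))
E
python3 t2.py
```

```text
0 20 [-0.97  0.89  0.07  2.23  2.26  0.3  -1.62] 0.0 0.0
0 20 [-1.    0.9   0.11  2.23  2.35  0.27 -1.71] 0.0 0.0
0 28 [-0.96  0.93 -0.06  2.3   2.21  0.58 -1.65] 0.0 0.0
0 28 [-1.01  0.93  0.01  2.3   2.27  0.54 -1.73] 0.0 0.0
0 36 [-1.01  0.99 -0.11  2.36  2.2   0.81 -1.76] 0.0 0.0
0 36 [-1.05  0.99 -0.04  2.36  2.25  0.77 -1.81] 0.0 0.0
0.35 20 [-0.82  0.89 -0.07  2.28  2.54  0.4  -1.48] 0.0 0.0
0.35 20 [-0.85  0.89 -0.02  2.28  2.63  0.39 -1.57] 0.0 0.0
0.35 28 [-0.82  0.94 -0.16  2.38  2.55  0.71 -1.55] 0.0 0.0
0.35 28 [-0.86  0.94 -0.08  2.39  2.63  0.68 -1.64] 0.0 0.0
0.35 36 [-0.85  1.02 -0.2   2.48  2.56  1.01 -1.65] 0.0 0.0
0.35 36 [-0.9   1.02 -0.11  2.48  2.62  0.98 -1.72] 0.0 0.0
0.69 20 [-0.7   0.89 -0.14  2.3   2.8   0.42 -1.32] 0.0 0.0
0.69 20 [-0.73  0.89 -0.08  2.3   2.9   0.41 -1.42] 0.0 0.0
0.69 28 [-0.67  0.95 -0.21  2.41  2.84  0.73 -1.35] 0.0 0.0
0.69 28 [-0.72  0.95 -0.12  2.42  2.94  0.72 -1.46] 0.0 0.0
0.69 36 [-0.66  1.04 -0.24  2.52  2.88  1.06 -1.4 ] 0.0 0.0
0.69 36 [-0.73  1.04 -0.13  2.52  2.96  1.06 -1.5 ] 0.0 0.0
1.0 20 [-0.6   0.89 -0.18  2.28  3.04  0.36 -1.15] 0.0 0.0
1.0 20 [-0.63  0.89 -0.13  2.28  3.14  0.36 -1.27] 0.0 0.0
1.0 28 [-0.53  0.94 -0.24  2.38  3.1   0.63 -1.16] 0.0 0.0
1.0 28 [-0.59  0.94 -0.14  2.39  3.22  0.64 -1.29] 0.0 0.0
1.0 36 [-0.48  1.03 -0.27  2.48  3.17  0.92 -1.15] 0.0 0.0
1.0 36 [-0.56  1.02 -0.14  2.48  3.28  0.95 -1.28] 0.0 0.0
```

```bash
python3 go.py .42 .331 .18 36 10 0
```

```text
end q [-1.12  0.72  0.1   2.33  2.02  0.52 -1.47] 0.0 0.0
[[0.02,0.031,-0.009,-0.005,0.001,-0.007],[0.02,0.031,-0.009,-0.005,0.001,-0.007],[0.02,0.031,-0.009,-0.005,0.001,-0.007],[0.02,0.031,-0.008,-0.005,0.001,-0.007],[0.019,0.031,-0.008,-0.005,0.001,-0.007],[0.019,0.032,-0.008,-0.005,0.001,-0.007],[0.019,0.032,-0.008,-0.005,0.001,-0.007],[0.019,0.032,-0.008,-0.005,0.001,-0.007],[0.019,0.032,-0.008,-0.005,0.001,-0.007],[0.018,0.032,-0.007,-0.005,0.001,-0.007]]
max mm/deg 37.904262730644184 0.48092633469107887
```

```bash
python3 -m jog '[[[0.02,0.031,-0.009,-0.005,0.001,-0.007],[0.02,0.031,-0.009,-0.005,0.001,-0.007],[0.02,0.031,-0.009,-0.005,0.001,-0.007],[0.02,0.031,-0.008,-0.005,0.001,-0.007],[0.019,0.031,-0.008,-0.005,0.001,-0.007],[0.019,0.032,-0.008,-0.005,0.001,-0.007],[0.019,0.032,-0.008,-0.005,0.001,-0.007],[0.019,0.032,-0.008,-0.005,0.001,-0.007],[0.019,0.032,-0.008,-0.005,0.001,-0.007],[0.018,0.032,-0.007,-0.005,0.001,-0.007],[0,0,0,0,0,0]]]'; python3 log.py; python3 go.py .415 .331 .068 36 5 0; python3 look.py w4
python3 - <<'E'
from h import *
c=cam("w4");print(proj(c,[[.319,.261,.035],[.319,.401,.035],[.489,.401,.035],[.489,.261,.035]]).round(0).tolist())
E
```

```text
clock: 10.5
tool_pos: [0.4282, 0.3341, 0.1618]
eef_rot: [-0.004, 0.952, 0.002, 0.306]
contact_force: [1.0, 0.4, -0.2]
opening: 0.458
finger_force: 25.0
[-1.127  0.728  0.11   2.326  2.035  0.514 -1.491] z [ 0.582  0.007 -0.813] forearm in tool [0.49  0.039 0.871]
end q [-1.03  0.99 -0.06  2.35  2.23  0.78 -1.78] 0.0 0.0
[[0.013,-0.001,0.018,0.001,-0.001,0.001],[0.013,-0.001,0.018,0.001,-0.001,0.001],[0.013,-0.001,0.017,0.001,-0.001,0.001],[0.013,-0.001,0.017,0.001,-0.001,0.001],[0.013,-0.001,0.017,0.001,-0.001,0.001]]
max mm/deg 21.847602914837978 0.13600662363824942
[0.4281748  0.33406111 0.16180535] [-1.13  0.73  0.11  2.33  2.04  0.51 -1.49] [[0.001, -0.958, -0.287, 0.074], [1.0, 0.001, 0.0, -0.0], [-0.0, -0.287, 0.958, -0.146], [0.0, 0.0, 0.0, 1.0]]
[[180.0, -74.0], [455.0, -71.0], [391.0, 164.0], [245.0, 163.0]]
```

View pics/w4.png

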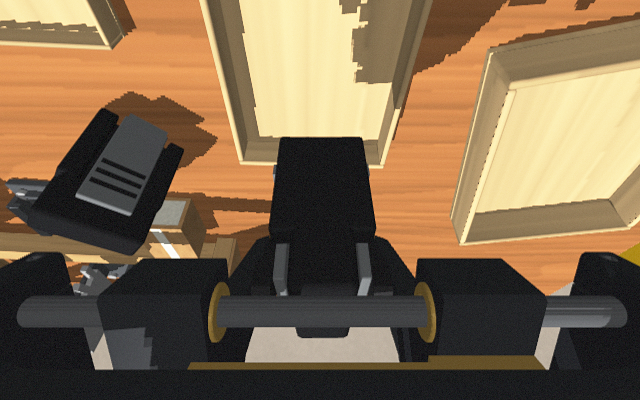

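The guard is held squarely and the tray's far corners are at (240,163) and (383,166), so the tray centre is at y of about 0.325. Lower there.

```bash
python3 -m jog '[[[0.013,-0.002,0.018,0,0,0],[0.013,-0.002,0.018,0,0,0],[0.013,-0.002,0.017,0,0,0],[0.013,-0.002,0.017,0,0,0],[0.012,-0.001,0.016,0,0,0],[0,0,0,0,0,0]]]' && python3 -m jog '[[[0,0,0,0,0,0],[0,0,0,0,0,0],[0,0,0,0,0,0]]]' 0.062
```

```text
clock: 11.3
tool_pos: [0.429, 0.3194, 0.0548]
eef_rot: [-0.0, 0.952, -0.001, 0.306]
contact_force: [-0.3, 0.7, -1.0]
opening: 0.461
finger_force: 25.0
clock: 11.68
tool_pos: [0.4291, 0.3215, 0.0569]
eef_rot: [-0.001, 0.952, 0.001, 0.307]
contact_force: [0.2, 0.7, 0.9]
opening: 0.705
finger_force: 0.0
```

```bash
python3 -m jog '[[[0,0,-0.02,0,0,0],[0,0,-0.03,0,0,0],[0,0,-0.03,0,0,0],[-0.02,0,-0.04,0,0,0],[-0.02,0,-0.04,0,0,0]]]' 0.066; python3 log.py
cat > t3.py <<'E'
from ik import *;from plant import get_state
st=get_state();q=np.array(st["q"])
v0=.05
for v in [v0,.3,.6,.9,1.1]:
  for lean in(30,40):
    a=1.187-v;Rt=tool(np.radians(lean))*E('z',np.pi);z=Rt.apply([0,0,1])
    G=T(CO,YAW,[-.205*np.cos(a),0,.07+.205*np.sin(a)])[0]
    q1,e,b=IK(G+.019*z,Rt,np.array([-.15,.7,0,2.2,2.8,.5,-1.5]));print(v,lean,G.round(3),q1.round(2),round(e,4))
E
python3 t3.py; python3 - <<'E'
from h import *
z=tool(np.radians(40)).apply([0,0,1]);a=1.137;G=T(CO,YAW,[-.205*np.cos(a),0,.07+.205*np.sin(a)])[0];print((G-.15*z).round(4))
E
python3 go.py .5777 .0213 .371 40 12
```

```text
clock: 12.3
tool_pos: [0.3661, 0.3208, 0.2109]
eef_rot: [-0.001, 0.952, 0.002, 0.306]
contact_force: [0.2, -0.2, 0.9]
opening: 0.747
finger_force: 0.0
[-1.291  0.594  0.157  2.414  1.815  0.492 -1.379] z [ 0.582  0.004 -0.813] forearm in tool [0.464 0.09  0.881]
0.05 30 [ 0.669 -0.     0.256] [ 0.21  0.65 -0.53  1.93  1.39  0.43  0.09] 0.0
0.05 40 [ 0.669 -0.     0.256] [-0.19  0.62  0.09  2.1   2.8   0.28 -1.43] 0.0
0.3 30 [0.626 0.004 0.229] [-0.22  0.62  0.14  2.09  2.81  0.09 -1.45] 0.0
0.3 40 [0.626 0.004 0.229] [-0.17  0.65  0.03  2.24  2.81  0.44 -1.46] 0.0
0.6 30 [0.585 0.008 0.184] [-0.18  0.68  0.03  2.24  2.8   0.3  -1.46] 0.0
0.6 40 [0.585 0.008 0.184] [-0.16  0.74 -0.04  2.38  2.83  0.68 -1.52] 0.0
0.9 30 [0.559 0.01  0.128] [-0.14  0.8  -0.04  2.34  2.83  0.53 -1.51] 0.0
0.9 40 [0.559 0.01  0.128] [-0.16  0.89 -0.08  2.47  2.85  0.93 -1.58] 0.0
1.1 30 [0.552 0.011 0.088] [-0.13  0.9  -0.07  2.37  2.84  0.66 -1.54] 0.0
1.1 40 [0.552 0.011 0.088] [-0.15  1.01 -0.09  2.5   2.86  1.07 -1.61] 0.0
[0.5732 0.0086 0.3709]
end q [-0.49  0.33  0.38  2.2   2.32  0.07 -1.  ] 0.0 0.0
[[-0.022,-0.025,0.001,0.005,-0.006,0.006],[-0.022,-0.025,0.001,0.005,-0.006,0.006],[-0.022,-0.025,0.001,0.005,-0.006,0.006],[-0.023,-0.025,0.002,0.005,-0.006,0.006],[-0.023,-0.025,0.002,0.005,-0.006,0.006],[-0.023,-0.024,0.002,0.005,-0.006,0.006],[-0.023,-0.024,0.002,0.005,-0.006,0.006],[-0.023,-0.024,0.003,0.005,-0.006,0.006],[-0.023,-0.024,0.003,0.005,-0.006,0.006],[-0.023,-0.024,0.003,0.005,-0.006,0.006],[-0.024,-0.024,0.004,0.005,-0.006,0.006],[-0.024,-0.023,0.004,0.005,-0.006,0.006]]
max mm/deg 33.49965733413731 0.5783894300509422
```

```bash
python3 - <<'E'
from h import *
z=tool(np.radians(42)).apply([0,0,1]);a=1.137;G=T(CO,YAW,[-.205*np.cos(a),0,.07+.205*np.sin(a)])[0];print((G-.11*z).round(4))
E
python3 go.py .596 .0065 .338 42 12
```

```text
[0.5959 0.0066 0.3378]
end q [-0.28  0.4   0.14  2.23  2.61  0.23 -1.27] 0.0 0.0
[[-0.022,-0.026,0.004,0.005,-0.009,0.006],[-0.022,-0.026,0.004,0.005,-0.009,0.006],[-0.022,-0.026,0.005,0.005,-0.009,0.006],[-0.022,-0.026,0.005,0.005,-0.009,0.006],[-0.022,-0.026,0.005,0.005,-0.009,0.006],[-0.022,-0.026,0.006,0.005,-0.009,0.006],[-0.023,-0.025,0.006,0.005,-0.009,0.006],[-0.023,-0.025,0.006,0.005,-0.009,0.006],[-0.023,-0.025,0.007,0.005,-0.009,0.006],[-0.023,-0.025,0.007,0.005,-0.009,0.006],[-0.023,-0.025,0.007,0.005,-0.009,0.006],[-0.023,-0.025,0.008,0.005,-0.009,0.006]]
max mm/deg 34.46932117371763 0.6964488515575455
```

```bash
python3 -m jog '[[[-0.022,-0.026,0.004,0.005,-0.009,0.006],[-0.022,-0.026,0.004,0.005,-0.009,0.006],[-0.022,-0.026,0.005,0.005,-0.009,0.006],[-0.022,-0.026,0.005,0.005,-0.009,0.006],[-0.022,-0.026,0.005,0.005,-0.009,0.006],[-0.022,-0.026,0.006,0.005,-0.009,0.006],[-0.023,-0.025,0.006,0.005,-0.009,0.006],[-0.023,-0.025,0.006,0.005,-0.009,0.006],[-0.023,-0.025,0.007,0.005,-0.009,0.006],[-0.023,-0.025,0.007,0.005,-0.009,0.006],[-0.023,-0.025,0.007,0.005,-0.009,0.006],[-0.023,-0.025,0.008,0.005,-0.009,0.006]]]' 0.088; python3 log.py; python3 look.py w5
python3 - <<'E'
from plant import *;import cv2,numpy as np
w=cv2.imread("pics/w5.png")
f=snapshot("top")["frame"][...,::-1];g=snapshot("scene")["frame"][...,::-1]
a=cv2.resize(f[210:300,220:340],(400,300),interpolation=cv2.INTER_CUBIC);b=cv2.resize(g[160:280,270:390],(400,300),interpolation=cv2.INTER_CUBIC)
m=np.vstack([cv2.resize(w,(480,300)),np.zeros((0,480,3),np.uint8)]);m=np.hstack([w[:, 120:520],np.vstack([a,b])[:400*1]] if 0 else [cv2.resize(w,(800,500))[:, 180:620][:500],cv2.resize(np.vstack([a,b]),(333,500))]);print(m.shape);cv2.imwrite("pics/m5.png",m)
E
```

```text
clock: 13.8
tool_pos: [0.6092, 0.0048, 0.3242]
eef_rot: [0.042, 0.933, -0.016, 0.357]
contact_force: [0.1, -0.4, -0.5]
opening: 0.999
finger_force: 0.0
[-0.283  0.404  0.151  2.227  2.627  0.226 -1.283] z [ 0.665 -0.06  -0.744] forearm in tool [0.215 0.064 0.974]
[0.60922378 0.0047905  0.32420875] [-0.28  0.4   0.15  2.23  2.63  0.23 -1.28] [[0.001, -0.958, -0.287, 0.074], [1.0, 0.001, 0.001, -0.0], [-0.0, -0.287, 0.958, -0.146], [0.0, 0.0, 0.0, 1.0]]
(500, 773, 3)
```

View pics/m5.png

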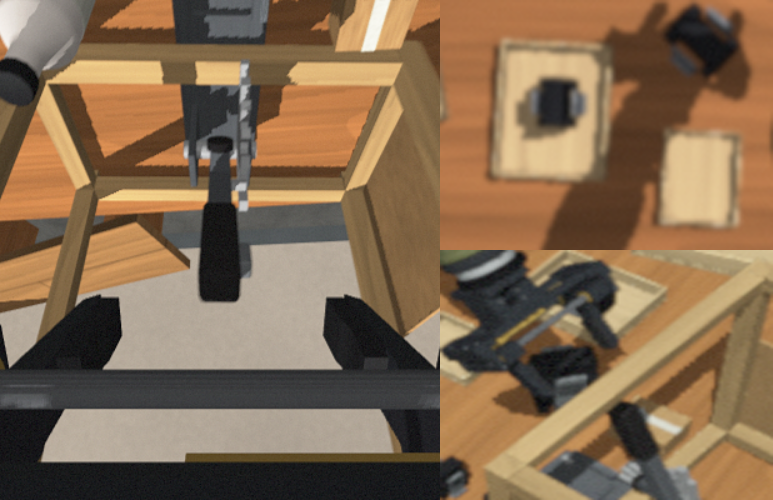

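The guard stands in the middle tray. The lever's grip end is at about wrist pixel (320,240), with the fingers either side of it.

```bash
python3 - <<'E'
from h import *
c=cam("w5")
for v in(0,.05,.1,.15):
    a=1.187-v
    # end face: front/lower edge and rear/upper edge corners
    u=np.array([-np.cos(a),0,np.sin(a)]);n=np.array([np.sin(a),0,np.cos(a)])
    o=np.array([0,0,.07])
    print(v,proj(c,T(CO,YAW,np.array([o+.235*u+s*.013*n+t*np.array([0,.013,0]) for s in(-1,1) for t in(-1,1)]+[o+.145*u-.013*n,o+.205*u+[0,.021,0]]))).round(0).tolist())
print("pivot bolt etc; grip start row ~ 162, end 230-240, x 304-337; button at ~ (379.. )")
E
```

```text
0 [[305.0, 223.0], [340.0, 223.0], [306.0, 247.0], [339.0, 247.0], [322.0, 162.0], [347.0, 211.0]]
0.05 [[305.0, 210.0], [341.0, 210.0], [306.0, 237.0], [339.0, 237.0], [322.0, 155.0], [348.0, 201.0]]
0.1 [[304.0, 195.0], [341.0, 195.0], [305.0, 225.0], [340.0, 225.0], [322.0, 148.0], [348.0, 191.0]]
0.15 [[304.0, 180.0], [342.0, 180.0], [305.0, 212.0], [341.0, 212.0], [322.0, 141.0], [349.0, 179.0]]
pivot bolt etc; grip start row ~ 162, end 230-240, x 304-337; button at ~ (379.. )
```

```bash
cat > g.py <<'E'
import sys,subprocess;from h import *
v,lean,n=map(float,sys.argv[1:4]);a=1.187-v
G=T(CO,YAW,[-.205*np.cos(a),0,.07+.205*np.sin(a)])[0]-[0,.001,0];print(G)
print(subprocess.run(["python3","go.py",*map(str,G),str(lean),str(int(n))],capture_output=True,text=True).stdout)
E
python3 g.py .02 42 6
```

```text
[ 0.674779   -0.00156055  0.25851308]
end q [-0.14  0.63  0.02  2.1   2.72  0.34 -1.34] 0.0 0.0
[[-0.001,0.,0.019,-0.,-0.,-0.001],[-0.001,0.,0.019,-0.,-0.,-0.001],[-0.001,0.,0.019,-0.,-0.,-0.001],[-0.001,0.,0.019,-0.,-0.,-0.001],[-0.001,0.,0.019,-0.,-0.,-0.001],[-0.001,0.,0.019,-0.,-0.,-0.001]]
max mm/deg 18.632469610833414 0.03827931206698629
```

```bash
python3 -m jog '[[[-0.001,0,0.019,0,0,0],[-0.001,0,0.019,0,0,0],[-0.001,0,0.019,0,0,0],[-0.001,0,0.019,0,0,0],[-0.001,0,0.019,0,0,0],[-0.001,0,0.018,0,0,0],[0,0,0,0,0,0]]]' && python3 -m jog '[[[0,0,0,0,0,0],[0,0,0,0,0,0],[0,0,0,0,0,0],[0,0,0,0,0,0],[0,0,0,0,0,0],[0,0,0,0,0,0]]]' 0.015 25; python3 log.py
for v in .10 .25 .40; do echo v $v; python3 g.py $v 42 4;done
```

```text
clock: 14.82
tool_pos: [0.6898, -0.0022, 0.242]
eef_rot: [0.042, 0.933, -0.017, 0.356]
contact_force: [-0.8, -0.2, 0.1]
opening: 0.997
finger_force: 0.0
clock: 15.58
tool_pos: [0.6898, -0.0016, 0.2433]
eef_rot: [0.042, 0.933, -0.016, 0.357]
contact_force: [-2.4, -5.8, 1.9]
opening: 0.345
finger_force: 7.4
[-0.147  0.632  0.02   2.098  2.711  0.335 -1.335] z [ 0.665 -0.06  -0.744] forearm in tool [0.32  0.077 0.944]
v .10
[ 6.60031576e-01 -2.29689515e-04  2.51473271e-01]
end q [-0.14  0.63 -0.    2.15  2.72  0.39 -1.35] 0.0 0.0
[[0.004,-0.,-0.002,0.,-0.,-0.],[0.004,-0.,-0.002,0.,-0.,-0.],[0.004,-0.,-0.002,0.,-0.,-0.],[0.004,-0.,-0.002,0.,-0.,-0.]]
max mm/deg 4.537821796972389 0.022887773460008285

v .25
[0.6340887  0.00211149 0.23518595]
end q [-0.13  0.65 -0.04  2.24  2.74  0.49 -1.38] 0.0 0.0
[[0.012,-0.,-0.003,0.,-0.,-0.],[0.012,-0.,-0.003,0.,-0.,-0.],[0.012,-0.,-0.003,0.,-0.,-0.],[0.012,-0.,-0.003,0.,-0.,-0.]]
max mm/deg 12.138883296676552 0.022887773460008285

v .40
[0.61086123 0.00420763 0.2151889 ]
end q [-0.12  0.68 -0.08  2.31  2.76  0.61 -1.42] 0.0 0.0
[[0.019,-0.,-0.003,0.,-0.,-0.],[0.019,-0.,-0.003,0.,-0.,-0.],[0.019,-0.,-0.003,0.,-0.,-0.],[0.019,-0.,-0.003,0.,-0.,-0.]]
max mm/deg 19.689881558324835 0.022887773460008285
```

```bash
python3 -m jog '[[[0,0,0,0,0,0],[0,0,0,0,0,0],[0,0,0,0,0,0]]]' 0.01 30
```

```text
clock: 15.95
tool_pos: [0.6897, -0.0037, 0.2433]
eef_rot: [0.043, 0.933, -0.017, 0.357]
contact_force: [-0.9, -2.7, 2.2]
opening: 0.293
finger_force: 30.0
```

```bash
cat > arc.py <<'E'
from ik import *;import sys
v0,v1,l0,l1,n=map(float,sys.argv[1:6]);n=int(n);pa=[]
for k in range(n+1):
    f=k/n;a=1.187-(v0+(v1-v0)*f);Rt=tool(np.radians(l0+(l1-l0)*f))*E('z',np.pi)
    pa.append((T(CO,YAW,[-.205*np.cos(a),0,.07+.205*np.sin(a)])[0]+.019*Rt.apply([0,0,1]),Rt))
rows(pa)
E
python3 arc.py .02 .30 42 40 7; python3 arc.py .3 .8 40 36 10;  python3 arc.py .8 1.12 36 34 7
```

```text
[[0.008,-0.,-0.002,0.,0.005,0.],[0.008,0.,-0.002,-0.,0.005,-0.],[0.008,-0.,-0.002,0.,0.005,0.],[0.008,0.,-0.001,-0.,0.005,-0.],[0.008,-0.,-0.001,-0.,0.005,0.],[0.008,-0.,-0.001,-0.,0.005,0.],[0.008,-0.,-0.,0.,0.005,0.]]
max mm/deg 8.294136177380308 0.28571428571429197
[[0.01,0.,0.,0.,0.007,-0.],[0.01,0.,0.001,-0.,0.007,0.],[0.01,-0.,0.001,0.,0.007,0.],[0.01,-0.,0.002,0.,0.007,0.],[0.01,0.,0.002,-0.,0.007,0.],[0.01,0.,0.003,-0.,0.007,0.],[0.01,-0.,0.004,0.,0.007,0.],[0.01,0.,0.004,0.,0.007,-0.],[0.009,0.,0.005,0.,0.007,0.],[0.009,-0.,0.005,-0.,0.007,0.]]
max mm/deg 10.381563959663342 0.400000000000008
[[0.008,0.,0.005,0.,0.005,0.],[0.008,-0.,0.006,0.,0.005,0.],[0.007,0.,0.006,0.,0.005,0.],[0.007,-0.,0.006,0.,0.005,-0.],[0.007,0.,0.007,-0.,0.005,-0.],[0.006,-0.,0.007,-0.,0.005,0.],[0.006,0.,0.007,0.,0.005,0.]]
max mm/deg 9.449964333424983 0.28571428571429197
```

```bash
python3 -m jog '[[[0.008,0,-0.002,0,0.005,0],[0.008,0,-0.002,0,0.005,0],[0.008,0,-0.002,0,0.005,0],[0.008,0,-0.001,0,0.005,0],[0.008,0,-0.001,0,0.005,0],[0.008,0,-0.001,0,0.005,0],[0.008,0,0,0,0.005,0]]]'; python3 g.py .3 40 1
```

```text
clock: 16.82
tool_pos: [0.6411, 0.0011, 0.2133]
eef_rot: [0.043, 0.939, -0.016, 0.341]
contact_force: [-1.1, -3.5, 6.6]
opening: 0.292
finger_force: 30.0
[0.62601737 0.00283988 0.2289119 ]
end q [-0.13  0.64 -0.04  2.24  2.73  0.46 -1.38] 0.0 0.0
[[0.002,0.,-0.003,-0.002,-0.002,-0.002]]
max mm/deg 3.1400994915794733 0.1946295169115158
```

```bash
python3 -m jog '[[[0.01,0,0,0,0.007,0],[0.01,0,0,0,0.007,0],[0.01,0,0.001,0,0.007,0],[0.01,0,0.002,0,0.007,0],[0.01,0,0.002,0,0.007,0],[0.01,0,0.003,0,0.007,0],[0.01,0,0.004,0,0.007,0],[0.01,0,0.004,0,0.007,0],[0.009,0,0.005,0,0.007,0],[0.009,0,0.005,0,0.007,0]]]'; python3 g.py .8 36 1
```

```text
clock: 18.08
tool_pos: [0.5794, 0.0073, 0.1309]
eef_rot: [0.044, 0.951, -0.014, 0.306]
contact_force: [0.2, -4.2, 3.3]
opening: 0.292
finger_force: 30.0
[0.56592901 0.00826248 0.14736946]
end q [-0.11  0.8  -0.12  2.4   2.77  0.7  -1.46] 0.0 0.0
[[0.001,-0.,-0.002,-0.002,-0.005,-0.001]]
max mm/deg 2.5438270222860235 0.29005320637219073
```

```bash
python3 -m jog '[[[0.008,0,0.005,0,0.005,0],[0.008,0,0.006,0,0.005,0],[0.007,0,0.006,0,0.005,0],[0.007,0,0.006,0,0.005,0],[0.007,0,0.006,0,0.005,0]]]'; python3 g.py 1.1 34 1
```

```text
clock: 18.7
tool_pos: [0.5671, 0.0085, 0.0862]
eef_rot: [0.044, 0.954, -0.014, 0.295]
contact_force: [0.6, -5.7, 1.9]
opening: 0.292
finger_force: 30.0
[0.55160189 0.00955542 0.08781251]
end q [-0.09  0.94 -0.15  2.42  2.79  0.83 -1.49] 0.0 0.0
[[0.012,-0.,0.009,-0.002,0.007,-0.001]]
max mm/deg 14.915501236887579 0.4324720330711194
```

```bash
python3 -m jog '[[[0.005,0,0.0065,0,0,0],[0.004,0,0.0055,0,0,0],[0,0,0,0,0,0]]]'; python3 -m jog '[[[0.0015,0,0.002,0,0,0],[0.0015,0,0.002,0,0,0],[0,0,0,0,0,0]]]'
```

```text
clock: 19.08
tool_pos: [0.5655, 0.0086, 0.071]
eef_rot: [0.044, 0.955, -0.014, 0.295]
contact_force: [0.1, -5.1, 3.9]
opening: 0.294
finger_force: 30.0
clock: 19.45
tool_pos: [0.5655, 0.0086, 0.0697]
eef_rot: [0.043, 0.954, -0.014, 0.297]
contact_force: [-11.1, -4.3, 33.5]
opening: 0.295
finger_force: 30.0
```

The force jumped to 33 N, so the lever is at its stop. Let go and retreat.

```bash
python3 -m jog '[[[0,0,0,0,0,0],[0,0,0,0,0,0],[0,0,0,0,0,0],[0,0,0,0,0,0]]]' 0.08; python3 -m jog '[[[0,0,-0.02,0,0,0],[0,0,-0.03,0,0,0],[0,0,-0.03,0,0,0],[0,0,-0.03,0,0,0],[-0.015,0,-0.02,0,0,0],[0,0,0,0,0,0]]]'; python3 look.py w6
python3 - <<'E'
from plant import *;from h import *
w=cv2.imread("pics/w6.png");c=cam("w6")
for v in(1.1,1.0):
    a=1.187-v;u=np.array([-np.cos(a),0,np.sin(a)]);print(v,proj(c,T(CO,YAW,[.235*u+[0,0,.07],.205*u+[0,.017,.07],.145*u+[0,0,.07]])).round(0).tolist())
g=snapshot("scene")["frame"][...,::-1]
f=snapshot("top")["frame"][...,::-1]
b=cv2.resize(g[150:380,150:400],(400,300),interpolation=cv2.INTER_CUBIC);t=cv2.resize(f[100:300,220:487],(400,300),interpolation=cv2.INTER_CUBIC)
cv2.imwrite("pics/m6.png",np.hstack([w[:,200:440],np.vstack([b,t])[:600]] if 0 else [cv2.resize(w[:,140:500],(400,444)),cv2.resize(np.vstack([b,t]),(296,444))]))
E
```

```text
clock: 19.95
tool_pos: [0.5661, 0.0093, 0.0663]
eef_rot: [0.043, 0.954, -0.013, 0.295]
contact_force: [-0.8, 0.1, 0.2]
opening: 0.726
finger_force: 0.0
clock: 20.7
tool_pos: [0.5069, 0.0143, 0.1854]
eef_rot: [0.044, 0.954, -0.014, 0.297]
contact_force: [0.9, 1.5, -0.0]
opening: 0.913
finger_force: 0.0
[0.50686636 0.0142877  0.18543473] [-0.04  0.64 -0.32  2.54  2.54  0.71 -1.31] [[0.001, -0.958, -0.287, 0.074], [1.0, 0.001, 0.0, -0.0], [-0.0, -0.287, 0.958, -0.146], [0.0, 0.0, 0.0, 1.0]]
1.1 [[322.0, 153.0], [342.0, 176.0], [322.0, 212.0]]
1.0 [[322.0, 177.0], [343.0, 197.0], [322.0, 225.0]]
```

View pics/m6.png

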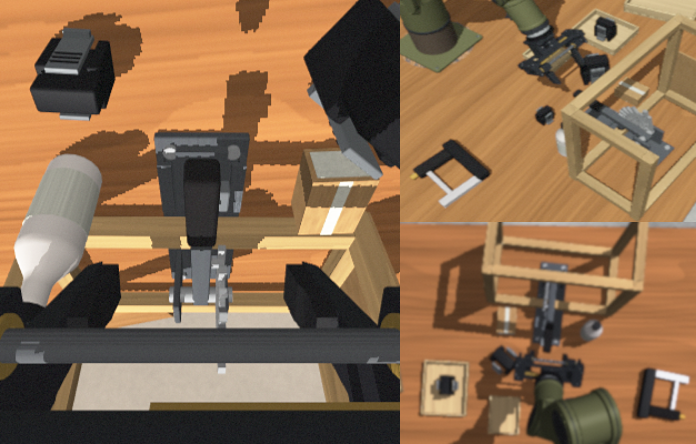

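```bash
python3 - <<'E'
from h import *
c=cam("w6")
for v in(1.05,1.07,1.1):
    a=1.187-v;u=np.array([-np.cos(a),0,np.sin(a)]);n=np.array([np.sin(a),0,np.cos(a)]);o=np.array([0,0,.07])
    print(v,((proj(c,T(CO,YAW,[o+.235*u-.013*n,o+.235*u+.013*n,o+.145*u+.013*n,o+.205*u+[0,.021,0]]))-[140,0])*1.111).round(0).tolist())
w=cv2.imread("pics/w6.png");cv2.imwrite("pics/w6c.png",cv2.resize(w[110:260,250:400],(600,600),interpolation=cv2.INTER_CUBIC))
E
```

```text
1.05 [[203.0, 168.0], [203.0, 198.0], [202.0, 256.0], [230.0, 207.0]]
1.07 [[203.0, 163.0], [203.0, 192.0], [202.0, 253.0], [230.0, 202.0]]
1.1 [[203.0, 156.0], [203.0, 184.0], [202.0, 248.0], [230.0, 196.0]]
```

View pics/w6c.png

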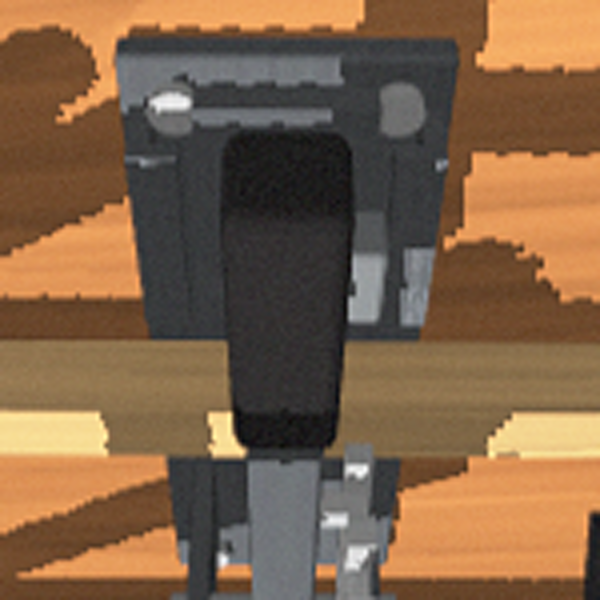

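The lever's end edges match 1.09 to 1.10 rad, and the grey button stands proud again at (368,265), so the pin is locked. The gripper is clear of everything.

```bash
python3 -c "from plant import *;print(finish_job())"
```

```text
the job is handed in; nothing more can be done
None
```

The guard is off the clamp and standing in the middle-sized tray, and the lever is fully down and locked with its button sprung back out. The stapler, glue and staple box were never touched, and I handed the job in at about 21 s of the 58 s allowed.

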